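# Cover a lamp housing and hold it down in the spring test jig

## Task

Put the larger loose cover onto the open round housing in the spring test jig, boss up and seated level on the rim, and let go of it. Then push the cover straight down until the sprung nest is firmly on its hard stop, without ramming it, and keep it held there: the program finishes while the robot is still pressing. Leave the other things on the bench where they are.

Things in the scene. Friction and masses are not known exactly. Their poses are not given: they have to be found in the camera images.
- cover_center (a point): Loose cover to fit, the larger of two alike grey ones, lying boss up, 0.08-0.17 kg. From below: round spigot 57 mm across, 8 high (lowest 5 mm tapers to 50); flange 72 across, 6 thick; central round boss 24 across, 26 high, to hold it by. 40 mm high in all. Point on its axis, half-way up: 20 mm above the spigot's underside, 6 above the flange's top, 20 below the boss's top. z up.
- housing_rim (a point): Centre of the mouth of the open round aluminium housing in the jig, level with its rim: 100 mm above the bench with the nest up, 88 mm on the stop. Housing: cup 68 mm outside, 60 inside, 40 high, fixed upright on the nest. With the cover seated, spigot in the mouth and flange on the rim, cover_center is 12 mm above this point. z up.
- nest (a joint): How far the nest (steel disc 88 mm across that carries the housing) is pushed straight down on its spring: 0 = up, as at the start; 0.012 m = on the hard stop. It starts to sink at about 4 to 5 N of push on the cover and reaches the stop at about 10 to 11 N; push 5 to 10 N harder to be firmly on it. Springs back up when let go; does not tilt.
- jig: The test jig's fixed round grey base, 110 mm across and 30 mm high, with the coil spring and three short stop posts on top, below the nest. Origin at the centre of its underside. Over all 100 mm high without the cover.
- small_cover_center (a point): The smaller grey cover, for another lamp: flange 46 mm across, boss 18 mm across, 40 mm high; it would fall into the housing. Leave alone. This point is on its axis, 20 mm above its underside.
- bearing: Steel ball bearing lying flat, 26 mm across, 9 mm high; leave alone. Origin at the centre of its underside.
- gear: Small brass gear lying flat with a hub, 28 mm across, 16 mm high; leave alone. Origin at the centre of its underside.
- screwdriver: Screwdriver lying on the bench, 180 mm long; leave alone.
- flux_bottle: White plastic bottle with black cap, 34 mm across, 85 mm high; leave alone. Origin at the centre of its underside.
- tub: Empty white plastic tub, 90 mm across, 60 mm high; leave alone. Origin at the centre of its underside.
- gearmotor: Small motor with a square black gearbox, about 95 mm long, 34 mm high; leave alone. Origin on the bench under its middle.
- wrench: Steel wrench lying on the bench, 150 mm long; leave alone.
Mind the look-alikes: they are no part of the job. What is shaped like the part that bears cover_center but orange or pink is not meant.

How it is judged:
On the way, in this order (a step that is already met when the one before it is completed fails the run):
1. the cover sits level and seated on the housing's rim, let go of, with the nest up (horizontal distance between cover_center and housing_rim below 0.003 m and z of cover_center in the frame of housing_rim between 0.0095 and 0.014 m and angle between cover_center's own z axis and vertical below 0.06 rad and value of joint nest below 0.004 m and contact force between each of the fingers, the arm and cover below 0.3 N), for 0.2 s.
2. the cover is pressed down until the nest is on its hard stop (horizontal distance between cover_center and housing_rim below 0.003 m and z of cover_center in the frame of housing_rim between 0.0095 and 0.014 m and angle between cover_center's own z axis and vertical below 0.06 rad and value of joint nest above 0.0105 m and contact force between cover and nest above 13 N and contact force between any of the fingers, the arm and cover above 8 N), for 0.3 s.
At the end, for the whole second after the job is handed in: The robot is still pressing the cover (over 8 N); the nest is at rest within 1.5 mm of its 12 mm stop; the cover bears on the housing with over 13 N and is seated: within 3 mm of the rim's centre, flange on the rim, level within 0.06 rad (all of step 2 and velocity of joint nest between -0.01 and 0.01 m/s); the arm keeps its last pose, push and grip.
It fails at once if the cover is rammed onto the housing with more than 60 N (contact force between cover and nest above 60 N).
It fails at once if another thing on the bench is moved by more than 30 mm (distance of any of small_cover_center, bearing, gear, screwdriver, flux_bottle, tub, gearmotor, wrench from where it was at the start of the episode above 0.03 m).
It also fails if it takes over 58 s, if anything falls off the work surface, if the arm or the gripper's body presses on something with over 40 N, if the wrist force passes 120 N, or if a joint passes its speed limit or range.

## Robot

A 6-joint arm with a two-finger parallel gripper is mounted at the origin on the work surface. World frame = base frame: x ahead of the robot, y to its left, z up, the work surface at z = 0. Lengths are in m, angles in rad, forces in N, time in s.
With the tool pointing down it reaches from about 0.325 to 0.9 m from the base axis. Payload 3.5 kg.
Tool frame: the origin (TCP) lies on the centre line of the jaws, within the pads' length; the fingertips stand 8 mm ahead of it and the grasp point (between the pads) lies 11 mm behind it (env.tip_extent is the distance from the TCP to the fingertips, in m); z points along the fingers, y is the line along which they close (so a half turn about z gives the same grasp; the last joint's range is limited). The gripper opens to 85 mm and grips with 20 to 120 N. Pads are 22 mm wide; open, the fingers measure 114 mm over their backs; the gripper's body (76 mm by 85 mm) begins 54 mm behind the grasp point. The pads swing forward as they close: fully open they stand 13 mm farther back than shut.
Start: joints at [1.146, 0.276, -0.026, 1.268, 0, 1.467], TCP at [0.198, 0.593, 0.239] pointing down, gripper open.
Joint ranges: [-3.12, 3.12], [-0.85, 1.88], [-1.08, 1.24], [-1.95, 2.15], [-1.57, 1.53], [-3.14, 3.14]. Speed limits (rad/s): [2.57, 2.57, 3.14, 3.14, 3.14, 3.14].

## Interface

Orientations are given as a rotation vector (axis times angle).
In Python, from plant import env, grab_frame, camera_params, regions_of, tip_of gives the robot as it stands. The module is installed in compiled form; this text tells all that it offers.
- The arm moves only by the tool servo_tool, never from a script. Its argument "targets" is text: rows parted by semicolons, each of 5 numbers parted by spaces: the shift along the tool's x, y, z normalised to -1 to 1, where 1 is 3 cm, then the turn about the tool's z normalised to -1 to 1, where 1 is 0.08 rad, then the opening, from 0 (shut) to 1 (fully open). In form: tx ty tz roll grip; .... A call has 1 to 12 rows; each row shifts and turns the commanded pose from where the row before left it, along the tool's axes as they then stand; what a row does not reach is not made up. A row lasts 1/8 s, in which the tool goes at most 62.5 mm and 10.7 degrees, less where a joint would pass 70% of its speed; a pose out of reach is approached as far as the arm can. A call with a number of a shift or a turn outside -1 to 1 is refused whole. A call with a gripper value outside its range is refused whole. The fingers move at their own pace and stop on an object; the grip force is fixed at half the most. Time passes only in rows, so rows that do not move let the fingers close. It gives the time, the measured TCP pose, the force, the opening and the grip force at its end, in the units of the state.
- env.get_state(): the state, without advancing time (a new reading comes with each control period).
- grab_frame(name): name is "side" or "top"; returns the picture (400x640x3 uint8, red, green, blue); there is no depth.
- camera_params(name): a dict with "K" (3x3 intrinsics, pixels), "D" ([k1, k2, p1, p2, k3] as OpenCV has them; the pictures are not rectified), "T" (4x4, takes a point from camera to world coordinates). Camera axes: x right, y down, z forward; pixel columns grow to the right and rows downward; lengths in m; the calibration is good to about 2 mm. A picture is of the moment at which its call begins. camera_params takes no time and is no camera call.
- env.job_done(): hands the job in; it is judged then, once.
Trained networks look in the newest picture that a camera, given by its name, has taken for a name from the list of things; names that differ only in an ending like _2 or _b are one class to them, and where a whole thing is asked for, a point or a joint stands for the part that bears it (a point fixed in the world has none). Each returns a list of dicts, best first, with "conf" (0 to 1); they miss things now and then, are a little off and sometimes report something else, mostly with a low value. They report only what shows in the picture. A call takes as long as a camera call. They do not tell look-alikes from the thing itself.
- regions_of(camera, thing): "mask" (400x640 bool, what is visible of it) and "location" ([column, row] as shares, 0 to 1, of the picture: columns of its width, rows of its height, amid what is visible of it).
- tip_of(camera, thing): "location" ([column, row] as shares, 0 to 1, of the picture: columns of its width, rows of its height: a listed point, or the origin of a listed thing).
The state is a dict: "time": time; "joints": joint angles; "qvel": joint speeds; "tau": joint torques, N m; "ee_pos": TCP position; "ee_rot": TCP orientation; "ft_force": force on the tool from outside, world axes, zero at the start; "ft_torque": the same for the moment, N m; "grip_width": finger opening in m; "finger_force": force on a finger pad.
Only numpy, scipy, OpenCV 4.12 (cv2) and the standard library are available. Lean on these libraries where they do the work, as an engineer would, in place of code of your own. Each camera call takes 0.05 s, during which the arm holds its last target. There are 200 camera calls.

## Working session

There is one attempt and no reset: what is moved stays moved. The work goes in short steps, Python scripts to look and compute and a tool call to move; the robot and the scene stay as the last step left them, time stands still between calls to the robot, and variables do not carry over. Pictures are saved under pics/ and viewed, at most 10 in all, crops included, and the job is handed in when it is done.

Besides the shell and the picture viewer there is one more tool, called after "Call:" in YAML: its name, and indented under it one key for each argument. servo_tool: Moves the arm, as the interface text tells. Scaled input: -1 to 1 covers 3 cm each way for a shift and 0.08 rad each way for a turn. Its arguments: {"type":"object","properties":{"targets":{"type":"string"}},"required":["targets"]}

```bash
mkdir -p pics; cat > h.py <<'E'
import numpy as np,cv2
from plant import env,grab_frame,camera_params,regions_of,tip_of
def ray(c,loc):
    p=camera_params(c);K=np.array(p["K"],float);D=np.array(p["D"],float);T=np.array(p["T"])
    uv=np.array([[[loc[0]*640,loc[1]*400]]],float)
    n=cv2.undistortPoints(uv,K,D)[0,0]
    return T[:3,3],T[:3,:3]@np.array([n[0],n[1],1.])
def atz(c,loc,z):
    o,d=ray(c,loc);return o+d*(z-o[2])/d[2]
def tri(a,la,b,lb):
    o1,d1=ray(a,la);o2,d2=ray(b,lb);d1/=np.linalg.norm(d1);d2/=np.linalg.norm(d2)
    s=np.linalg.lstsq(np.c_[d1,-d2],o2-o1,rcond=None)[0]
    p,q=o1+s[0]*d1,o2+s[1]*d2;return (p+q)/2,np.linalg.norm(p-q)
def proj(c,P):
    p=camera_params(c);T=np.linalg.inv(np.array(p["T"]))
    return cv2.projectPoints(np.array(P,float).reshape(-1,1,3),cv2.Rodrigues(T[:3,:3])[0],T[:3,3],np.array(p["K"],float),np.array(p["D"],float))[0][:,0]
def snap(c,name):
    im=grab_frame(c);cv2.imwrite(f"pics/{name}.png",im[:,:,::-1]);return im
E
python3 - <<'E'
from h import *
np.set_printoptions(precision=4,suppress=True)
for c in("top","side"):
    snap(c,c+"0");print(c,np.array(camera_params(c)["T"])[:3,3])
    for t,z in(("cover_center",.02),("small_cover_center",.02),("housing_rim",.1),("flux_bottle",0),("tub",0)):
        for r in tip_of(c,t)[:4]:print(t,round(r["conf"],2),np.array(r["location"])*[640,400],atz(c,r["location"],z))
s=env.get_state();print(s["time"],s["ee_pos"],s["ee_rot"],s["grip_width"],env.tip_extent)
E
```

```text
top [ 0.2881 -0.035   1.126 ]
cover_center 0.94 [418.688 297.4  ] [ 0.3214 -0.2488  0.02  ]
cover_center 0.87 [418.496 233.32 ] [ 0.4645 -0.2348  0.02  ]
cover_center 0.71 [371.584 284.2  ] [ 0.3361 -0.1413  0.02  ]
cover_center 0.62 [473.92 232.28] [ 0.4841 -0.3613  0.02  ]
small_cover_center 0.86 [201.024 188.68 ] [0.4996 0.2791 0.02  ]
small_cover_center 0.37 [371.392 196.52 ] [ 0.5354 -0.1179  0.02  ]
housing_rim 0.66 [319.168 165.92 ] [0.57   0.0093 0.1   ]
flux_bottle 0.69 [373.888 244.8  ] [ 0.427  -0.1382  0.    ]
tub 0.75 [273.216 124.08 ] [0.6876 0.14   0.    ]
side [ 0.2572 -0.7216  0.7126]
cover_center 0.98 [316.416 277.   ] [ 0.4584 -0.2313  0.02  ]
cover_center 0.96 [262.4  301.28] [ 0.3262 -0.2489  0.02  ]
cover_center 0.84 [350.912 317.8  ] [ 0.4853 -0.3549  0.02  ]
cover_center 0.74 [250.688 263.4  ] [ 0.3294 -0.1379  0.02  ]
small_cover_center 0.7 [270.72 151.8 ] [0.5091 0.2943 0.02  ]
housing_rim 0.67 [324.608 179.8  ] [ 0.5736 -0.0027  0.1   ]
flux_bottle 0.88 [289.728 255.4  ] [ 0.4277 -0.1317  0.    ]
tub 0.62 [342.912 173.32 ] [0.6912 0.1238 0.    ]
0.6 [0.1977 0.5929 0.2393] [-0.5033 -3.101  -0.    ] 0.0851954538967577 0.008
```

View pics/top0.png

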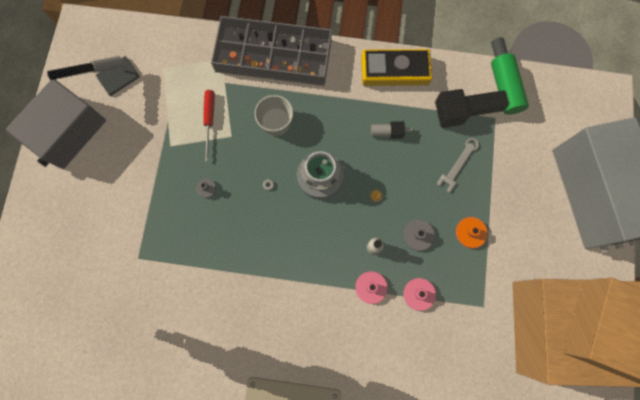

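View pics/side0.png

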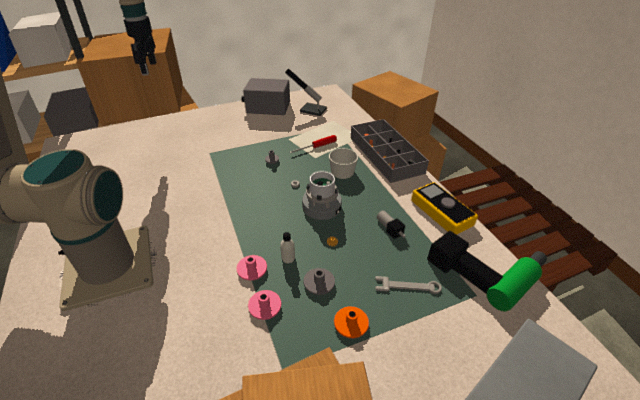

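Grey cover is at top (419,235) / side (318,280); the housing's mouth is at top (320,167) / side (322,180). The orange and pink ones are decoys. I'll refine both by fitting silhouettes.

```bash
cat >> h.py <<'E'
def cyl(x,y,r,z0,z1):
    a=np.linspace(0,2*np.pi,48,endpoint=False)
    return np.r_[[(x+r*np.cos(t),y+r*np.sin(t),z) for z in(z0,z1) for t in a]]
def sil(c,cyls,x,y,dz=0,S=4):
    m=np.zeros((400*S,640*S),np.uint8)
    for r,z0,z1 in cyls:
        p=proj(c,cyl(x,y,r,z0+dz,z1+dz));h=cv2.convexHull(((p+.5)*S).astype(np.float32))
        cv2.fillConvexPoly(m,h.round().astype(np.int32),1)
    return cv2.resize(m.astype(np.float32),(640,400),interpolation=cv2.INTER_AREA)
def fit(cms,cyls,x0,dz=0):
    from scipy.optimize import minimize
    def f(v): return sum(np.abs(sil(c,cyls,v[0]/100,v[1]/100,dz)-m).sum()/m.sum() for c,m in cms)
    r=minimize(f,np.array(x0)*100,method="Nelder-Mead",options=dict(xatol=.01,fatol=1e-4,initial_simplex=np.array(x0)*100+np.array([[0,0],[.8,0],[0,.8]])))
    return r.x/100,r.fun
def best(c,t,px):
    for r in regions_of(c,t):
        l=np.array(r["location"])*[640,400]
        if np.hypot(*(l-px))<25:return r["mask"]
COVER=[(.0285,0,.008),(.036,.008,.014),(.012,.014,.040)]
JIG=[(.055,0,.03),(.044,.048,.06),(.034,.06,.1)]
E
python3 - <<'E'
from h import *
np.set_printoptions(precision=4,suppress=True)
P={"cover_center":((419,235),(318,280)),"jig":((320,173),(322,197)),"housing_rim":((320,170),(322,190)),"nest":((320,170),(322,190))}
ims={c:grab_frame(c) for c in("top","side")}
for t,(a,b) in P.items():
    ms=[(c,best(c,t,p)) for c,p in(("top",a),("side",b))]
    for c,m in ms:
        if m is None:print(t,c,"none");continue
        ys,xs=np.where(m);print(t,c,m.sum(),xs.min(),xs.max(),ys.min(),ys.max())
        if t!="nest" and t!="housing_rim":
            cy,x0=(COVER,(.460,-.232)) if t=="cover_center" else(JIG,(.57,.0))
            print("  fit",fit([(c,m.astype(np.float32))],cy,x0))
    ms=[(c,m.astype(np.float32)) for c,m in ms if m is not None]
    if t=="cover_center" or t=="jig":print("  both",fit(ms,cy,x0))
# overlay
cr=[]
for c,(u,v) in(("top",(320,170)),("side",(322,190)),("top",(419,235)),("side",(318,280))):
    im=cv2.resize(ims[c][v-35:v+35,u-45:u+45,::-1],None,fx=4,fy=4,interpolation=cv2.INTER_CUBIC);cr.append(im)
cv2.imwrite("pics/crops.png",np.vstack([np.hstack(cr[:2]),np.hstack(cr[2:])]))
E
```

```text
cover_center top 728 404 434 219 249
  fit (array([ 0.4643, -0.2367]), np.float64(0.07846840471029282))
cover_center side 651 304 334 269 293
  fit (array([ 0.4628, -0.2348]), np.float64(0.07325268536806107))
  both (array([ 0.4635, -0.2355]), np.float64(0.17489734292030334))
jig top 1800 297 343 151 198
  fit (array([0.5723, 0.0079]), np.float64(0.02482638880610466))
jig side 1556 302 342 171 219
  fit (array([0.5694, 0.0073]), np.float64(0.039002250880002975))
  both (array([0.5714, 0.0077]), np.float64(0.08095169067382812))
housing_rim top 1161 301 339 151 189
housing_rim side 827 306 337 171 203
nest top 1155 302 339 151 189
nest side 778 307 337 172 203
```

View pics/crops.png

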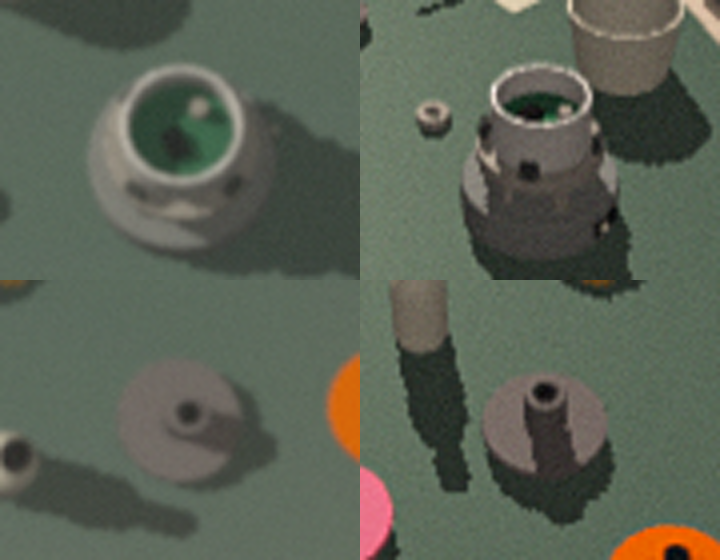

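Fits agree to about 2 mm: cover (0.4635, -0.2355), rim (0.5714, 0.0077). I'll move above the cover first.

Call:
servo_tool:
  targets: "-0.73 -1 0 0 1;-0.73 -1 0 0 1;-0.73 -1 0 0 1;-0.73 -1 0 0 1;-0.73 -1 0 0 1;-0.73 -1 0 0 1;-0.73 -1 0 0 1;-0.73 -1 0 0 1;-0.73 -1 0 0 1;-0.73 -1 0 0 1;-0.73 -1 0 0 1;-0.73 -1 0 0 1"

```text
time: 2.6
ee_pos: [0.3334, 0.1672, 0.2396]
ee_rot: [0.503, 3.1, 0.001]
ft_force: [0.6, -0.1, -0.6]
grip_width: 0.0846
finger_force: 0.0
```

Call:
servo_tool:
  targets: "-0.73 -1 0 0 1;-0.73 -1 0 0 1;-0.73 -1 0 0 1;-0.73 -1 0 0 1;-0.73 -1 0 0 1;-0.73 -1 0 0 1;-0.73 -1 0 0 1;-0.73 -1 0 0 1;-0.73 -1 0 0 1;-0.73 -1 0 0 1;-0.73 -1 0 0 1;0 0 0 0 1"

```text
time: 4.1
ee_pos: [0.4581, -0.2232, 0.2394]
ee_rot: [0.507, 3.099, -0.001]
ft_force: [0.1, 0.3, -0.5]
grip_width: 0.0852
finger_force: 0.0
```

Call:
servo_tool:
  targets: "0 0 0 1 1;0 0 0 1 1;0 0 0 1 1;0 0 0 1 1;0 0 0 1 1;0 0 0 1 1;0 0 0 1 1;0 0 0 1 1;0 0 0 1 1;0 0 0 1 1;0 0 0 1 1;0 0 0 1 1"

```text
time: 5.6
ee_pos: [0.4568, -0.2198, 0.2394]
ee_rot: [-1.88, -2.516, -0.0]
ft_force: [0.7, -0.4, -0.1]
grip_width: 0.0855
finger_force: 0.0
```

```bash
cat >> h.py <<'E'
def togo(x,y,z=None):
    s=env.get_state();R=cv2.Rodrigues(np.array(s["ee_rot"]))[0];p=np.array(s["ee_pos"])
    d=np.array([x,y,p[2] if z is None else z])-p
    np.set_printoptions(precision=4,suppress=True)
    print("t",s["time"],"p",p,"yaw y-axis",np.degrees(np.arctan2(R[1,1],R[0,1])),"F",np.array(s["ft_force"]),"w",s["grip_width"],"ff",s["finger_force"],"q",np.array(s["joints"]))
    print("units to go",R.T@d/.03)
E
python3 -c "
from h import *
togo(.4635,-.2355,.026)"
```

```text
t 5.6 p [ 0.4568 -0.2198  0.2394] yaw y-axis 16.452826935517148 F [ 0.7339 -0.3821 -0.0836] w 0.08546481444293692 ff 0.0 q [-0.5762  0.0673 -0.2771  1.227   0.0003  0.7074]
units to go [-0.5707  0.0673  7.1113]
```

Call:
servo_tool:
  targets: "-0.57 0.07 0 0 1;0 0 1 0 1;0 0 1 0 1;0 0 1 0 1;0 0 1 0 1;0 0 1 0 1;0 0 0.4 0 1;0 0 0 0 1"

```text
time: 6.6
ee_pos: [0.4639, -0.2367, 0.0768]
ee_rot: [-1.877, -2.517, 0.0]
ft_force: [-0.3, 0.3, -0.1]
grip_width: 0.0851
finger_force: 0.0
```

```bash
python3 - <<'E'
from h import *
togo(.4635,-.2355,.026)
a=snap("top","top1");b=snap("side","side1")
m=[cv2.resize(i[v-45:v+35,u-50:u+50,::-1],None,fx=4,fy=4,interpolation=cv2.INTER_CUBIC) for i,u,v in((a,419,235),(b,318,270))]
cv2.imwrite("pics/c1.png",np.hstack(m))
E
```

```text
t 6.6 p [ 0.4639 -0.2367  0.0768] yaw y-axis 16.58799346373169 F [-0.333   0.2594 -0.1436] w 0.08506821426101191 ff 0.0 q [-0.596   0.2387 -0.4495  0.884  -0.      0.6853]
units to go [0.0415 0.0002 1.6931]
```

View pics/c1.png

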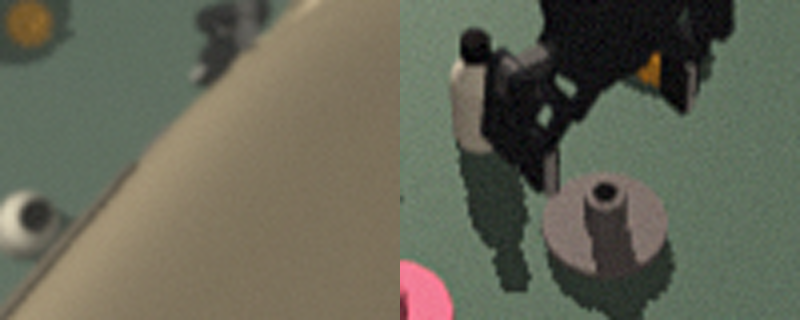

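The side view shows the open fingers straddling the boss (crop x 550 and 688, boss at 605), clear of the bottle. Descending and closing.

Call:
servo_tool:
  targets: "0 0 0.85 0 1;0 0 0.8 0 1;0 0 0 0 0.5;0 0 0 0 0;0 0 0 0 0;0 0 0 0 0;0 0 0 0 0;0 0 0 0 0;0 0 0 0 0"

```text
time: 7.82
ee_pos: [0.4653, -0.2376, 0.0294]
ee_rot: [1.877, 2.516, -0.0]
ft_force: [-0.7, -1.1, 6.1]
grip_width: 0.0219
finger_force: 58.6
```

```bash
python3 -c "
from h import *
togo(.4635,-.2355,.18)"
```

```text
t 7.825 p [ 0.4653 -0.2376  0.0294] yaw y-axis 16.561827414170686 F [-0.6999 -1.1285  6.1346] w 0.021888812776386705 ff 58.63927245140076 q [-0.5957  0.3011 -0.4901  0.7767 -0.0002  0.686 ]
units to go [ 0.0734 -0.0308 -5.0204]
```

Call:
servo_tool:
  targets: "0 0 -0.3 0 0;0 0 -0.7 0 0;0 0 -1 0 0;0 0 -1 0 0;0 0 -1 0 0;0 0 -1 0 0;0 0 -1 0 0;0 0 0 0 0"

```text
time: 8.82
ee_pos: [0.4658, -0.2378, 0.2108]
ee_rot: [1.875, 2.513, 0.001]
ft_force: [-0.1, 0.3, -2.0]
grip_width: 0.0215
finger_force: 58.8
```

```bash
python3 - <<'E'
from h import *
togo(.5714,.0077,.18)
s=env.get_state();p=s["ee_pos"]
b=snap("side","side2")
r=tip_of("side","cover_center")
for q in r[:4]:print(q["conf"],np.array(q["location"])*[640,400])
print(proj("side",[p]))
u,v=proj("side",[p])[0].astype(int)
m=best("side","cover_center",(u,v+5))
if m is not None:
  for dz in (p[2]-.03,p[2]-.025,p[2]-.02,p[2]-.035):print(dz,fit([("side",m.astype(np.float32))],COVER[:2],p[:2],dz))
cv2.imwrite("pics/c2.png",cv2.resize(b[max(v-60,0):v+60,u-80:u+80,::-1],None,fx=4,fy=4,interpolation=cv2.INTER_CUBIC))
E
```

```text
t 8.825 p [ 0.4658 -0.2378  0.2108] yaw y-axis 16.562121507561546 F [-0.1492  0.2991 -1.9871] w 0.02154291164549004 ff 58.823567032814026 q [-0.5957  0.1097 -0.2922  1.1629  0.0001  0.686 ]
units to go [6.8451 5.7022 1.0169]
0.96 [252.224 267.8  ]
0.93 [262.784 300.68 ]
0.84 [318.4 219.8]
0.76 [352.32 317.88]
[[321.6929 217.0894]]
0.180783647404706 (array([ 0.4655, -0.2353]), np.float64(0.42264431715011597))
0.18578364740470601 (array([ 0.4633, -0.2396]), np.float64(0.4448217451572418))
0.19078364740470602 (array([ 0.4612, -0.2438]), np.float64(0.46816638112068176))
0.175783647404706 (array([ 0.4667, -0.2314]), np.float64(0.40874361991882324))
```

View pics/c2.png

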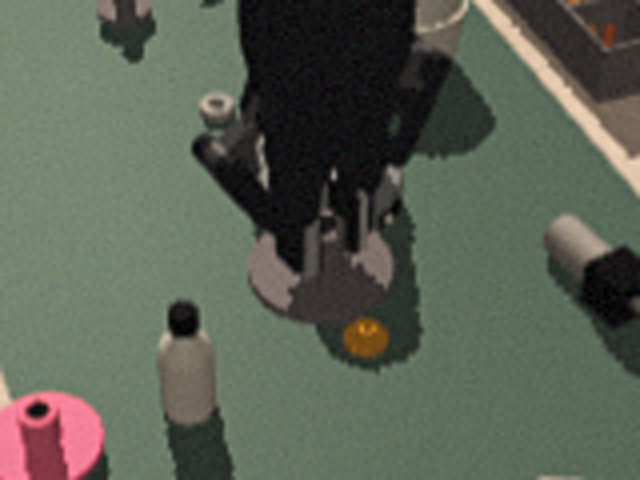

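Cover is held level. The grasp record and the side fit both put the cover about 2.3 mm along +tool x from the TCP. I'll carry it over the housing.

Call:
servo_tool:
  targets: "0.846 0.713 0 0 0;0.846 0.713 0 0 0;0.846 0.713 0 0 0;0.846 0.713 0 0 0;0.846 0.713 0 0 0;0.846 0.713 0 0 0;0.846 0.713 0 0 0;0.846 0.713 0 0 0;0 0 0.8 0 0;0 0 0.7 0 0;0 0 0.4 0 0;0 0 0 0 0"

```text
time: 10.48
ee_pos: [0.5687, 0.0067, 0.1488]
ee_rot: [-1.876, -2.515, 0.003]
ft_force: [0.3, 0.6, -0.7]
grip_width: 0.0215
finger_force: 59.0
```

```bash
python3 - <<'E'
from h import *
togo(.5714,.0077,.1214)
s=env.get_state();p=np.array(s["ee_pos"]);R=cv2.Rodrigues(np.array(s["ee_rot"]))[0]
b=snap("side","side3");a=snap("top","top3")
cx=p+R[:,0]*.0023
o=[]
for c,im,(u,v) in(("side",b,(322,180)),("top",a,(320,170))):
    S=5;k=cv2.resize(im[v-50:v+50,u-38:u+38,::-1],None,fx=S,fy=S,interpolation=cv2.INTER_CUBIC)
    def dr(P,col):
        q=((proj(c,P)+.5-[u-38,v-50])*S).astype(np.int32);cv2.polylines(k,[q],True,col,1)
    dr(cyl(cx[0],cx[1],.036,p[2]-.0154,p[2]-.0154)[:48],(0,255,255))
    dr(cyl(.5714,.0077,.034,.1,.1)[:48],(0,0,255))
    dr(cyl(.5714,.0077,.055,.03,.03)[:48],(255,0,255))
    o.append(k)
cv2.imwrite("pics/c3.png",np.hstack(o))
for i,c in((b,"side"),(a,"top")):
    for q in tip_of(c,"housing_rim")[:2]:print(c,q["conf"],np.array(q["location"])*[640,400],atz(c,q["location"],.1))
E
```

```text
t 10.475 p [0.5687 0.0067 0.1488] yaw y-axis 16.549638516088777 F [ 0.2567  0.5934 -0.6529] w 0.021493540472539947 ff 58.95985722541809 q [-0.1019  0.2438 -0.2681  1.0631 -0.      1.1801]
units to go [0.005  0.0994 0.9132]
side 0.9 [324.288 178.32 ] [0.5753 0.0035 0.1   ]
```

View pics/c3.png

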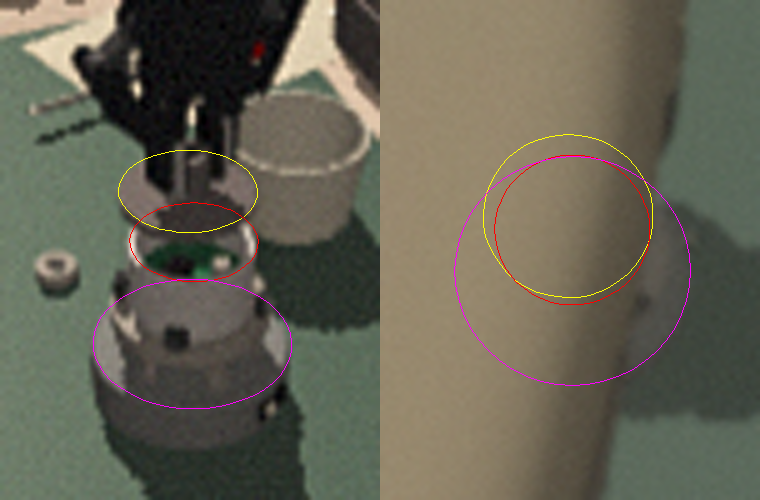

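The overlay matches: the flange is on the yellow outline (side crop 118–258) and the rim on the red one (130–258). Small xy correction, then lower gently.

Call:
servo_tool:
  targets: "-0.07 0.1 0 0 0;0 0 0.3 0 0;0 0 0.2 0 0;0 0 0.12 0 0;0 0 0 0 0"

```text
time: 11.3
ee_pos: [0.5733, 0.0055, 0.1315]
ee_rot: [-1.878, -2.517, 0.001]
ft_force: [0.2, -0.4, -1.3]
grip_width: 0.0217
finger_force: 59.0
```

```bash
python3 -c "
from h import *
togo(.5714,.0077,.1214)"
```

```text
t 11.3 p [0.5733 0.0055 0.1315] yaw y-axis 16.56137649813164 F [ 0.2281 -0.4163 -1.2567] w 0.02173942845548199 ff 58.96217107772827 q [-0.1031  0.2651 -0.2801  1.027  -0.      1.1787]
units to go [ 0.0866 -0.0382  0.3379]
```

Call:
servo_tool:
  targets: "0 -0.035 0 0 0;0 0 0.1 0 0;0 0 0 0 0"

```text
time: 11.68
ee_pos: [0.5726, 0.0052, 0.129]
ee_rot: [-1.878, -2.518, 0.0]
ft_force: [-0.2, 0.6, -1.8]
grip_width: 0.0218
finger_force: 59.0
```

Call:
servo_tool:
  targets: "0 0 0.08 0 0;0 0 0.08 0 0;0 0 0 0 0"

```text
time: 12.05
ee_pos: [0.5721, 0.0052, 0.1241]
ee_rot: [-1.878, -2.517, 0.001]
ft_force: [-1.8, -0.2, 0.2]
grip_width: 0.0215
finger_force: 59.1
```

```bash
python3 -c "
from h import *
togo(.5714,.0077,.1214)"
```

```text
t 12.05 p [0.5721 0.0052 0.1241] yaw y-axis 16.55862843592176 F [-1.8096 -0.1521  0.2162] w 0.02149457433459881 ff 59.05211627483368 q [-0.1038  0.2703 -0.2907  1.0113 -0.0001  1.178 ]
units to go [0.0855 0.0016 0.0889]
```

Call:
servo_tool:
  targets: "0 -0.02 0.05 0 0;0 0 0.05 0 0;0 0 0 0 0"

```text
time: 12.42
ee_pos: [0.5719, 0.0051, 0.1215]
ee_rot: [-1.878, -2.518, 0.0]
ft_force: [-3.0, 0.2, 1.6]
grip_width: 0.0218
finger_force: 59.2
```

```bash
python3 - <<'E'
from h import *
togo(.5714,.0077,.1214)
b=snap("side","side4")
cv2.imwrite("pics/c4.png",cv2.resize(b[120:230,270:380,::-1],None,fx=5,fy=5,interpolation=cv2.INTER_CUBIC))
E
```

```text
t 12.425 p [0.5719 0.0051 0.1215] yaw y-axis 16.561581602640526 F [-2.9855  0.226   1.6173] w 0.021849058382040955 ff 59.20214653015137 q [-0.1042  0.2719 -0.2947  1.005   0.0002  1.1776]
units to go [0.0862 0.0099 0.0029]
```

View pics/c4.png

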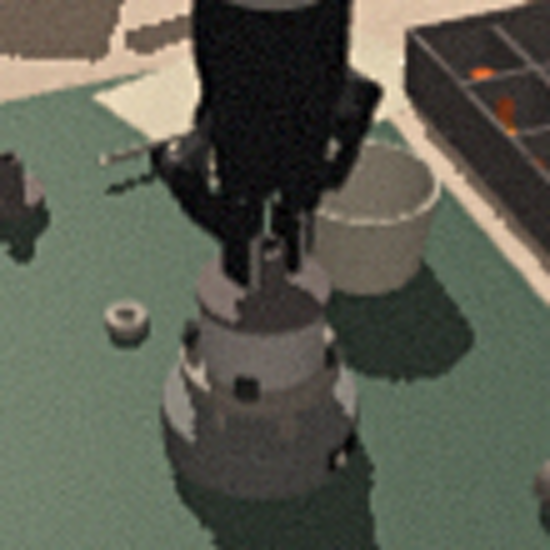

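The cover is in the mouth with the flange just about on the rim. I'll ease the sideways force and nudge down.

Call:
servo_tool:
  targets: "0 -0.03 0.03 0 0;0 0 0.03 0 0;0 0 0 0 0"

```text
time: 12.85
ee_pos: [0.5718, 0.0051, 0.12]
ee_rot: [1.878, 2.518, 0.002]
ft_force: [-2.1, 4.1, 4.8]
grip_width: 0.0215
finger_force: 59.4
```

Call:
servo_tool:
  targets: "0 0 -0.03 0 0;0 0 0 0 0.35;0 0 0 0 0.6;0 0 0 0 1;0 0 0 0 1;0 0 -0.5 0 1;0 0 -1 0 1;0 0 -1 0 1;0 0 0 0 1;0 0 0 0 1"

```text
time: 14.1
ee_pos: [0.5712, 0.0047, 0.1956]
ee_rot: [1.878, 2.518, 0.0]
ft_force: [-0.1, -0.5, 0.3]
grip_width: 0.0855
finger_force: 0.0
```

```bash
python3 - <<'E'
from h import *
togo(.5714,.0077,.1214)
b=snap("side","side5")
k=cv2.resize(b[120:230,270:380,::-1],None,fx=5,fy=5,interpolation=cv2.INTER_CUBIC)
for P,col in((cyl(.5705,.0075,.036,.106,.106)[:48],(0,255,255)),(cyl(.5705,.0075,.012,.132,.132)[:48],(0,0,255))):
    cv2.polylines(k,[((proj("side",P)+.5-[270,120])*5).astype(np.int32)],True,col,1)
cv2.imwrite("pics/c5.png",k)
E
```

```text
t 14.1 p [0.5712 0.0047 0.1956] yaw y-axis 16.559227305437 F [-0.116  -0.5363  0.2856] w 0.08548393548687797 ff 0.0 q [-0.1048  0.2086 -0.2079  1.1542 -0.      1.1769]
units to go [0.0932 0.0333 2.4723]
```

View pics/c5.png

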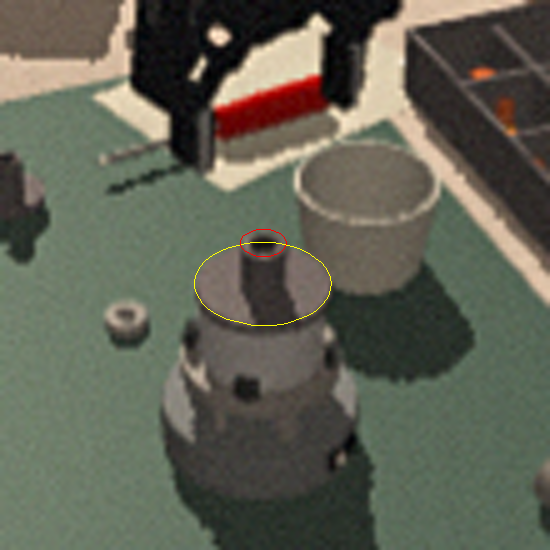

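Released: flange and boss sit on the predicted outlines, level on the rim. Now I'll shut the fingers and press on the boss top.

Call:
servo_tool:
  targets: "0.08 0 0 0 0;0 0 0 0 0;0 0 0 0 0;0 0 0 0 0;0 0 0 0 0;0 0 0.7 0 0;0 0 0.6 0 0;0 0 0.1 0 0;0 0 0 0 0"

```text
time: 15.28
ee_pos: [0.5705, 0.007, 0.1533]
ee_rot: [-1.878, -2.518, 0.001]
ft_force: [0.3, 0.6, 0.3]
grip_width: 0.0001
finger_force: 0.0
```

```bash
python3 -c "
from h import *
togo(.571,.0074,.128)"
```

```text
t 15.275 p [0.5705 0.007  0.1533] yaw y-axis 16.556497573499314 F [0.2723 0.6207 0.2834] w 0.00011487808200784488 ff 0.0 q [-0.1009  0.2407 -0.2618  1.0689 -0.      1.1809]
units to go [0.0066 0.0189 0.843 ]
```

Call:
servo_tool:
  targets: "0 0 0.15 0 0;0 0 0.15 0 0;0 0 0.1 0 0;0 0 0.05 0 0;0 0 0 0 0"

```text
time: 15.9
ee_pos: [0.5708, 0.007, 0.1402]
ee_rot: [1.878, 2.518, 0.0]
ft_force: [-0.3, -0.3, -0.0]
grip_width: 0.0001
finger_force: 0.0
```

Call:
servo_tool:
  targets: "0 0 0.1 0 0;0 0 0.1 0 0;0 0 0.1 0 0;0 0 0 0 0"

```text
time: 16.4
ee_pos: [0.571, 0.007, 0.1321]
ee_rot: [1.878, 2.518, 0.001]
ft_force: [-2.4, 0.1, 7.5]
grip_width: 0.0004
finger_force: 4.1
```

Call:
servo_tool:
  targets: "0 0 0.06 0 0;0 0 0.06 0 0;0 0 0 0 0"

```text
time: 16.77
ee_pos: [0.571, 0.007, 0.1289]
ee_rot: [1.878, 2.517, 0.001]
ft_force: [-3.4, 0.3, 9.7]
grip_width: -0.0
finger_force: 4.9
```

Call:
servo_tool:
  targets: "0 0 0.03 0 0;0 0 0 0 0"

```text
time: 17.02
ee_pos: [0.571, 0.007, 0.1282]
ee_rot: [1.878, 2.518, 0.001]
ft_force: [-4.2, 0.5, 10.1]
grip_width: -0.0003
finger_force: 5.1
```

Call:
servo_tool:
  targets: "0 0 0.03 0 0;0 0 0.03 0 0;0 0 0 0 0"

```text
time: 17.4
ee_pos: [0.5711, 0.007, 0.128]
ee_rot: [1.877, 2.517, 0.001]
ft_force: [-7.0, 0.5, 17.7]
grip_width: 0.0
finger_force: 8.9
```

Call:
servo_tool:
  targets: "0 0 0.04 0 0;0 0 0 0 0"

```text
time: 17.65
ee_pos: [0.5712, 0.007, 0.1279]
ee_rot: [1.877, 2.517, 0.001]
ft_force: [-9.7, 0.5, 24.3]
grip_width: -0.0002
finger_force: 11.8
```

Call:
servo_tool:
  targets: "0 -0.03 -0.02 0 0;0 0 0 0 0;0 0 0 0 0;0 0 0 0 0"

```text
time: 18.15
ee_pos: [0.5711, 0.007, 0.1279]
ee_rot: [1.876, 2.516, 0.004]
ft_force: [-5.8, 1.7, 19.9]
grip_width: 0.0001
finger_force: 9.6
```

```bash
python3 - <<'E'
from h import *
togo(.571,.0074,.128)
b=snap("side","side6")
k=cv2.resize(b[120:230,270:380,::-1],None,fx=5,fy=5,interpolation=cv2.INTER_CUBIC)
for P,col in((cyl(.571,.0077,.036,.094,.094)[:48],(0,255,255)),(cyl(.571,.0077,.012,.120,.120)[:48],(0,0,255))):
    cv2.polylines(k,[((proj("side",P)+.5-[270,120])*5).astype(np.int32)],True,col,1)
cv2.imwrite("pics/c6.png",k)
E
```

```text
t 18.15 p [0.5711 0.007  0.1279] yaw y-axis 16.575433538593064 F [-5.7525  1.7447 19.8676] w 6.566423076346445e-05 ff 9.556203220272437 q [-0.1012  0.2618 -0.2929  1.0127  0.0006  1.1803]
units to go [ 0.0132  0.0021 -0.0017]
```

View pics/c6.png

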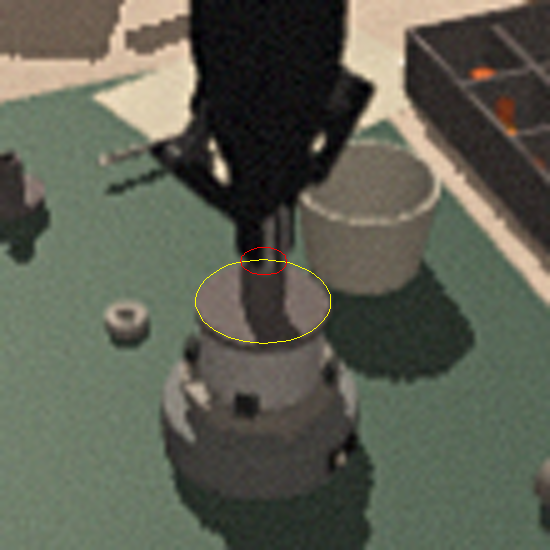

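The cover is level, seated and about 12 mm down, with steady forces of roughly 20 N down. The job is ready to hand in.

```bash
python3 -c "
from h import *
print(env.job_done())"
```

```text
the job is handed in; nothing more can be done
None
```

The larger grey cover is seated level on the housing and let go of; the robot is still pressing it at about 20 N with the nest on its hard stop, and the job is handed in (no verdict was returned).

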